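# Sort the loose frame parts into their sample trays

### The job

Clear the framing bench: sort the five loose wooden frame parts (two straight strips, two L-shaped corner blocks, one round foot) into the large front bays of the three grey trays, each kind in the tray whose small back cell holds a sample of that kind. Lay every part flat on the bay's floor, the same way up as it lies now, with none resting on another part or on a wall. Leave the tape measure where it lies.

Things in the scene. Friction and masses are not known exactly. Their poses are not given: they have to be found in the camera images.
- strip_a: Plain light wood, loose. Straight moulding strip, 80 x 22 x 18 mm high, two fine dark grooves along its top; it lies flat. Origin: centre of its underside; x along its length, y across its 22 mm width, z up. 30 g or so.
- strip_b: Same as strip_a. Plain light wood, loose. Straight moulding strip, 80 x 22 x 18 mm high, two fine dark grooves along its top; it lies flat. Origin: centre of its underside; x along its length, y across its 22 mm width, z up. 30 g or so.
- corner_a: Plain light wood, loose. L-shaped corner block (seen from above), 56 x 56 mm outside, each leg 18 mm wide, 20 mm high; it lies flat. Origin: underside, centre of the 56 x 56 mm outline; z up. One leg lies along x on the -y side (its centre line is y = -19 mm, x from -28 to 28 mm), the other along y on the -x side (its centre line is x = -19 mm, y from -10 to 28 mm); the quarter at +x, +y is empty. 35 g or so.
- corner_b: Same as corner_a. Plain light wood, loose. L-shaped corner block (seen from above), 56 x 56 mm outside, each leg 18 mm wide, 20 mm high; it lies flat. Origin: underside, centre of the 56 x 56 mm outline; z up. One leg lies along x on the -y side (its centre line is y = -19 mm, x from -28 to 28 mm), the other along y on the -x side (its centre line is x = -19 mm, y from -10 to 28 mm); the quarter at +x, +y is empty. 35 g or so.
- foot: Plain light wood, loose. Turned round bun foot, 40 mm in diameter (straight side from 6 to 21 mm up), 30 mm high, narrower at the top; it stands upright, the only loose one. Origin: centre of its underside, z up. 35 g or so.
- tray_strips: Grey open plastic tray fixed to the table, its long side roughly along the robot's x. Large front bay (the part nearer the robot): 120 mm (x) by 170 mm (y) inside, floor 5 mm thick, walls 6 mm thick and 22 mm high above the table. Behind it (+x) a small back cell, 66 mm deep, in which one straight strip (crosswise) is fixed as a sample, not to be moved. Origin: underside of the tray, centre of the front bay; x towards the back cell, y to the left, z up.
- tray_corners: Grey open plastic tray fixed to the table, its long side roughly along the robot's x. Large front bay (the part nearer the robot): 120 mm (x) by 170 mm (y) inside, floor 5 mm thick, walls 6 mm thick and 22 mm high above the table. Behind it (+x) a small back cell, 66 mm deep, in which one L-shaped corner block is fixed as a sample, not to be moved. Origin: underside of the tray, centre of the front bay; x towards the back cell, y to the left, z up.
- tray_feet: Grey open plastic tray fixed to the table, its long side roughly along the robot's x. Large front bay (the part nearer the robot): 120 mm (x) by 170 mm (y) inside, floor 5 mm thick, walls 6 mm thick and 22 mm high above the table. Behind it (+x) a small back cell, 66 mm deep, in which one round foot is fixed as a sample, not to be moved. Origin: underside of the tray, centre of the front bay; x towards the back cell, y to the left, z up.
- tape: Bystander: tape measure, black with a yellow disc on top, lying on its side among the pieces, 62 x 58 x 34 mm high with a small steel end hook at +x, 0.3 kg, loose. Origin: centre of its underside.

How it is judged:
By the outcome, as a careful person would: the job done as asked, in the order asked, and still so for the second after the job is handed in, with the robot touching nothing.
It also fails if it takes over 112 s, if anything falls off the work surface, if the arm or the gripper's body presses on something with over 40 N, if the wrist force passes 120 N, or if a joint passes its speed limit or range.

### The arm

A 6-joint arm with a two-finger parallel gripper is mounted at the origin on the work surface. World frame = base frame: x ahead of the robot, y to its left, z up, the work surface at z = 0. Lengths are in m, angles in rad, forces in N, time in s.
With the tool pointing down it reaches from about 0.375 to 0.9 m from the base axis. Payload 3.1 kg.
Tool frame: the origin (TCP) lies midway between the tips of the shut fingers; the grasp point (between the pads) lies 19 mm behind it; z points along the fingers, y is the line along which they close (so a half turn about z gives the same grasp; the last joint's range is limited). The gripper opens to 87 mm and grips with 3 to 60 N. Pads are 19 mm wide; open, the fingers measure 117 mm over their backs; the gripper's body (75 mm by 190 mm) begins 51 mm behind the grasp point.
Start: joints at [1.067, 0.527, 1.433, -0, 1.181, -0.178], TCP at [0.2, 0.592, 0.223] pointing down, gripper open.
Joint ranges: [-3.08, 3.08], [-0.75, 2.2], [0.22, 2.44], [-1.43, 4.57], [0, 2.65], [-2.85, 2.85]. Speed limits (rad/s): [2.79, 2.79, 3.14, 3.14, 3.14, 3.14].

### API

Orientations are given as a unit quaternion [x, y, z, w].
In Python, from rig import status, imaging, order gives the robot as it stands.
- The arm moves only by the tool arm_command, never from a script. Its argument "deltas" is one flat list of numbers, 5 for each row, row after row: the opening, from -1 (shut) to 1 (fully open), so that 0 is half open, then the shift along the tool's x, y, z in m, then the turn about the tool's z in rad. In form: [gripper, tx, ty, tz, roll, gripper, tx, ty, tz, roll, ...]. A call has 1 to 12 rows; each row shifts and turns the commanded pose from where the row before left it, along the tool's axes as they then stand; what a row does not reach is not made up. A row lasts 1/8 s, in which the tool goes at most 62.5 mm and 10.7 degrees, less where a joint would pass 70% of its speed; a pose out of reach is approached as far as the arm can. A call with a gripper value outside its range is refused whole. The fingers move at their own pace and stop on an object; "newtons" is the grip in N (left out, the last holds). Time passes only in rows, so rows that do not move let the fingers close. It gives the time, the measured TCP pose, the force, the opening and the grip force at its end, in the units of the state.
- status.get_obs(): the state, without advancing time (a new reading comes with each control period).
- imaging.camera(name): name is "scene" or "top"; returns (picture, depth): 384x512x3 uint8, red, green, blue; 384x512 float32, m along the optical axis (not along the pixel's ray), 0 where there is no reading.
- imaging.camera_params(name): a dict with "intrinsics" (3x3 intrinsics, pixels), "camera_from_world" (4x4, takes a point from world to camera coordinates). Camera axes: x right, y up, looking along -z (the intrinsics and any distortion apply to the point x, -y, -z); pixel columns grow to the right and rows downward; lengths in m; the calibration is good to about 2 mm. A picture is of the moment at which its call begins. camera_params takes no time and is no camera call.
- order.hand_in(): hands the job in; it is judged then, once.
The state is a dict: "time": time; "q": joint angles; "joint_velocities": joint speeds; "joint_torque": joint torques, N m; "position": TCP position; "tool_rot": TCP orientation; "ft_force": force on the tool from outside, world axes, zero at the start; "moment": the same for the moment, N m; "grip_width": finger opening in m; "grip_force": force on a finger pad.
Only numpy, scipy, OpenCV 4.12 (cv2) and the standard library are available. Lean on these libraries where they do the work, as an engineer would, in place of code of your own. Each camera call takes 0.05 s, during which the arm holds its last target. There are 200 camera calls.

## Working session

There is one attempt and no reset: what is moved stays moved. The work goes in short steps, Python scripts to look and compute and a tool call to move; the robot and the scene stay as the last step left them, time stands still between calls to the robot, and variables do not carry over. Pictures are saved under pics/ and viewed, at most 14 in all, crops included, and the job is handed in when it is done.

Besides the shell and the picture viewer there is one more tool, called after "Call:" as name(argument=value, ...), one argument or row to a line, values as JSON. arm_command: Moves the arm, as the interface text tells. Its arguments: {"type":"object","properties":{"deltas":{"type":"array"},"newtons":{"type":"number"}},"required":["deltas"]}

```bash
mkdir -p pics
cat > h.py <<'E'
import numpy as np, cv2
from rig import status, imaging, order
def grab(name,fn):
    im,d=imaging.camera(name); cv2.imwrite('pics/'+fn,im[:,:,::-1]); np.savez('last_'+name,im=im,d=d); return im,d
def world(name,d):
    p=imaging.camera_params(name); K=np.array(p['intrinsics']); T=np.linalg.inv(np.array(p['camera_from_world']))
    v,u=np.mgrid[:d.shape[0],:d.shape[1]]
    c=np.stack([(u-K[0,2])/K[0,0]*d,-(v-K[1,2])/K[1,1]*d,-d,np.ones_like(d)],-1)
    return (c@T.T)[...,:3]
E
python3 - <<'E'
from h import *
for n in ['top','scene']:
    im,d=grab(n,n+'0.png'); W=world(n,d); print(n,{k:np.round(v,3).tolist() for k,v in imaging.camera_params(n).items() if k!='x'})
    for v,u in [(100,100),(100,400),(190,256),(300,100),(300,400)]: print((v,u),W[v,u].round(3))
s=status.get_obs(); print(s)
E
```

```text
top {'intrinsics': [[453.572, 0.0, 252.638], [0.0, 453.572, 191.977], [0.0, 0.0, 1.0]], 'camera_from_world': [[-0.023, -1.0, -0.0, 0.022], [0.986, -0.023, 0.167, -0.523], [-0.167, 0.004, 0.986, -1.092], [0.0, 0.0, 0.0, 1.0]]}
(100, 100) [ 0.793  0.416 -0.   ]
(100, 400) [ 0.773 -0.392  0.002]
(190, 256) [0.536 0.001 0.003]
(300, 100) [0.266 0.397 0.003]
(300, 400) [ 0.249 -0.352  0.   ]
scene {'intrinsics': [[387.151, 0.0, 255.298], [0.0, 387.151, 192.666], [0.0, 0.0, 1.0]], 'camera_from_world': [[0.874, 0.485, -0.0, -0.466], [-0.269, 0.484, 0.833, 0.084], [0.404, -0.728, 0.554, -1.197], [0.0, 0.0, 0.0, 1.0]]}
(100, 100) [ 0.103 -0.043  0.242]
(100, 400) [0.678 1.022 0.002]
(190, 256) [ 0.476  0.107 -0.001]
(300, 100) [ 0.401 -0.385  0.001]
(300, 400) [ 0.912 -0.103  0.002]
{'time': 0.1, 'q': array([ 1.06649867e+00,  5.28380874e-01,  1.43377913e+00, -9.93961617e-06,
        1.18141756e+00, -1.78478610e-01]), 'joint_velocities': array([-1.04264117e-03, -7.73346497e-04, -2.51755374e-03, -7.66205422e-05,
       -2.12553922e-04, -2.45098947e-04]), 'joint_torque': array([-3.08710569e-04, -4.40990138e+01, -1.77151644e+01,  6.34375541e-02,
        5.34616050e-02, -4.46460695e-05]), 'position': array([0.19968699, 0.59153623, 0.22166321]), 'tool_rot': array([ 1.62187941e-01,  9.86759386e-01, -9.36716492e-04, -3.27937488e-04]), 'ft_force': array([ 0.21263003,  0.22945883, -0.28815745]), 'moment': array([ 0.02396688,  0.00804618, -0.02376109]), 'grip_force': 0.0, 'grip_width': 0.0868658012048219}
```

View pics/top0.png

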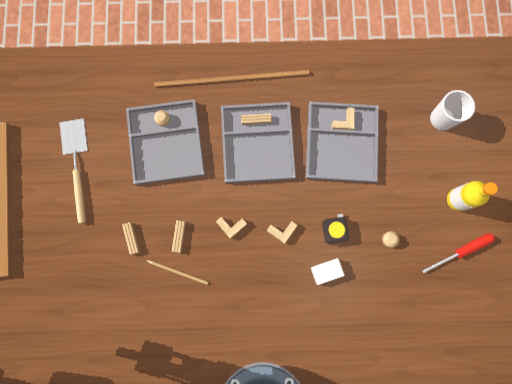

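View pics/scene0.png

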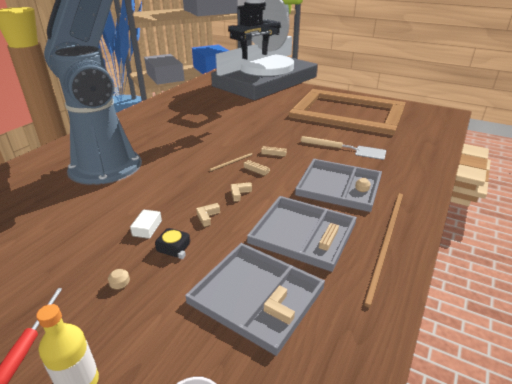

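The top view shows the feet tray at (165,155), the strips tray at (258,160) and the corners tray at (343,157). The loose strips are at (130,238) and (178,236), the corners at (232,228) and (283,232), the foot at (391,240), and the tape at (336,230), close to a white box at (327,271). The scene view agrees with this.

```bash
cat >> h.py <<'E'
def parts(name='top',lo=.011,hi=.06):
    z=np.load('last_%s.npz'%name); im,d=z['im'],z['d']; W=world(name,d)
    x,y,h=np.moveaxis(W,-1,0)
    m=((d>0)&(h>lo)&(h<hi)&(x>.25)&(x<.85)&(abs(y)<.55)).astype(np.uint8)
    n,lab,st,_=cv2.connectedComponentsWithStats(m,connectivity=4)
    out=[]
    for i in range(1,n):
        if st[i,4]<40: continue
        k=lab==i; P=W[k]; ht=np.percentile(P[:,2],90)
        T=P[P[:,2]>ht-.006]
        (c,s,a)=cv2.minAreaRect((T[:,:2]*1000).astype(np.float32))
        v,u=np.nonzero(k)
        out.append(dict(px=(int(u.mean()),int(v.mean())),n=int(st[i,4]),rgb=im[k].mean(0).round().astype(int).tolist(),h=round(float(ht)*1000,1),c=np.round(c,1).tolist(),s=np.round(s,1).tolist(),a=round(a,1),mean=(T[:,:2].mean(0)*1000).round(1).tolist()))
    return out
E
python3 - <<'E'
from h import *
for n in ['top','scene']:
    print(n)
    for p in parts(n): print(p)
E
```

```text
top
{'px': (454, 107), 'n': 262, 'rgb': [164, 157, 155], 'h': 55.6, 'c': [733.2, -517.6], 's': [61.4, 26.8], 'a': 36.9, 'mean': [735.7, -520.2]}
{'px': (162, 138), 'n': 1119, 'rgb': [155, 150, 152], 'h': 24.3, 'c': [670.5, 238.2], 's': [206.6, 182.6], 'a': 6.5, 'mean': [674.0, 240.1]}
{'px': (343, 134), 'n': 1413, 'rgb': [174, 163, 158], 'h': 25.8, 'c': [659.1, -226.5], 's': [182.7, 205.0], 'a': 85.1, 'mean': [677.4, -229.9]}
{'px': (257, 138), 'n': 1063, 'rgb': [159, 154, 157], 'h': 24.7, 'c': [663.2, -4.6], 's': [205.7, 182.1], 'a': 2.0, 'mean': [667.0, -4.6]}
{'px': (438, 119), 'n': 192, 'rgb': [211, 203, 202], 'h': 55.6, 'c': [705.6, -475.4], 's': [61.4, 17.8], 'a': 31.9, 'mean': [704.8, -473.4]}
{'px': (161, 117), 'n': 197, 'rgb': [204, 176, 137], 'h': 35.9, 'c': [732.5, 245.8], 's': [33.2, 31.2], 'a': 41.4, 'mean': [732.1, 245.2]}
{'px': (255, 117), 'n': 277, 'rgb': [217, 185, 144], 'h': 25.4, 'c': [725.1, -2.1], 's': [24.2, 77.4], 'a': 1.5, 'mean': [725.6, -2.5]}
{'px': (78, 194), 'n': 401, 'rgb': [218, 192, 149], 'h': 21.2, 'c': [531.0, 457.8], 's': [140.1, 19.6], 'a': 9.0, '
[... 2815 characters left out ...]
{'px': (261, 297), 'n': 3040, 'rgb': [148, 142, 140], 'h': 25.6, 'c': [660.5, -226.3], 's': [184.9, 206.1], 'a': 85.1, 'mean': [681.4, -240.6]}
{'px': (118, 277), 'n': 312, 'rgb': [200, 174, 138], 'h': 31.7, 'c': [405.5, -336.9], 's': [32.7, 30.5], 'a': 46.9, 'mean': [406.3, -337.0]}
{'px': (54, 295), 'n': 64, 'rgb': [205, 203, 203], 'h': 18.4, 'c': [329.6, -427.9], 's': [7.7, 43.6], 'a': 27.2, 'mean': [329.7, -427.6]}
{'px': (23, 343), 'n': 535, 'rgb': [228, 91, 85], 'h': 27.1, 'c': [376.0, -526.7], 's': [20.9, 58.8], 'a': 25.0, 'mean': [377.3, -526.7]}
{'px': (83, 375), 'n': 463, 'rgb': [199, 191, 175], 'h': 57.6, 'c': [522.0, -523.0], 's': [57.8, 23.1], 'a': 81.6, 'mean': [525.6, -528.5]}
```

```bash
cat >> h.py <<'E'
from scipy.spatial.transform import Rotation as R
def go(*wps):
    "wps: (x,y,z,theta_deg) mm; print roll-then-shift totals in the tool frame, chained"
    s=status.get_obs(); X=R.from_quat(s['tool_rot']).as_matrix()[:,0]
    p=np.array(s['position'])*1000; th=np.degrees(np.arctan2(X[1],X[0]))
    print('now',p.round(1),'th',round(th,2),'t',round(s['time'],2),'w',round(s['grip_width'],4),'gf',round(s['grip_force'],1),'F',np.round(s['ft_force'],1))
    for x,y,z,t in wps:
        r=(th-t+180)%360-180; a=np.radians(t); d=np.array([x,y,z])-p
        print((x,y,z,t),'roll %.3f | tx %.1f ty %.1f tz %.1f'%(np.radians(r),d[0]*np.cos(a)+d[1]*np.sin(a),d[0]*np.sin(a)-d[1]*np.cos(a),-d[2]))
        p=np.array([x,y,z]); th=t
E
python3 -c "
from h import *
go((420.5,321.7,120,195.2),(420.5,321.7,60,195.2),(420.5,321.7,4,195.2))"
```

```text
now [199.7 591.5 221.7] th 161.33 t 0.1 w 0.0869 gf 0.0 F [ 0.2  0.2 -0.3]
(420.5, 321.7, 120, 195.2) roll -0.591 | tx -142.3 ty -318.3 tz 101.7
(420.5, 321.7, 60, 195.2) roll 0.000 | tx -0.0 ty 0.0 tz 60.0
(420.5, 321.7, 4, 195.2) roll 0.000 | tx -0.0 ty 0.0 tz 56.0
```

Call:
arm_command(
  deltas=[0.1,0,0,0,-0.148,0.1,0,0,0,-0.148,0.1,0,0,0,-0.148,0.1,0,0,0,-0.147,0.1,-0.02,-0.045,0.014,0,0.1,-0.02,-0.045,0.014,0,0.1,-0.02,-0.045,0.014,0,0.1,-0.02,-0.045,0.014,0,0.1,-0.02,-0.045,0.014,0,0.1,-0.02,-0.045,0.014,0,0.1,-0.02,-0.045,0.014,0,0.1,-0.002,-0.003,0.004,0],
  newtons=20,
)

```text
time: 1.6
position: [0.422, 0.32, 0.1195]
tool_rot: [-0.13, 0.992, -0.0, -0.001]
ft_force: [-0.1, -0.5, -0.3]
grip_width: 0.0477
grip_force: 0.0
```

```bash
python3 -c "
from h import *
go((420.5,321.7,60,195.2),(420.5,321.7,4,195.2),(420.5,321.7,90,195.2),(628,37,90,182),(628,37,9,182))"
```

```text
now [422.  320.  119.5] th -165.08 t 1.6 w 0.0477 gf 0.0 F [-0.1 -0.5 -0.3]
(420.5, 321.7, 60, 195.2) roll -0.005 | tx 1.0 ty 2.1 tz 59.5
(420.5, 321.7, 4, 195.2) roll 0.000 | tx -0.0 ty 0.0 tz 56.0
(420.5, 321.7, 90, 195.2) roll 0.000 | tx -0.0 ty 0.0 tz -86.0
(628, 37, 90, 182) roll 0.230 | tx -197.4 ty -291.8 tz -0.0
(628, 37, 9, 182) roll 0.000 | tx -0.0 ty 0.0 tz 81.0
```

Call:
arm_command(
  deltas=[0.1,0.001,0.001,0,-0.005,0.1,0,0,0.03,0,0.1,0,0,0.03,0,0.1,0,0,0.03,0,0.1,0,0,0.015,0,0.1,0,0,0.01,0,0.1,0,0,0,0,-0.7,0,0,0,0,-0.7,0,0,0,0,-0.7,0,0,0,0,-0.7,0,0,0,0,-0.7,0,0,0,0],
)

```text
time: 3.1
position: [0.4194, 0.3232, 0.006]
tool_rot: [-0.135, 0.991, 0.0, 0.0]
ft_force: [1.3, -1.3, 4.6]
grip_width: 0.0216
grip_force: 20.0
```

```bash
python3 -c "
from h import *
go((420.5,321.7,90,195.2),(628,37,90,182),(628,37,10,182))"
```

```text
now [419.4 323.2   6. ] th -164.52 t 3.1 w 0.0216 gf 20.0 F [ 1.3 -1.3  4.6]
(420.5, 321.7, 90, 195.2) roll 0.005 | tx -0.6 ty -1.7 tz -84.0
(628, 37, 90, 182) roll 0.230 | tx -197.4 ty -291.8 tz -0.0
(628, 37, 10, 182) roll 0.000 | tx -0.0 ty 0.0 tz 80.0
```

Call:
arm_command(
  deltas=[-0.7,0,0,-0.03,0,-0.7,0,0,-0.03,0,-0.7,0,0,-0.03,0,-0.7,0,0,0,0.118,-0.7,0,0,0,0.118,-0.7,-0.028,-0.042,0,0,-0.7,-0.028,-0.042,0,0,-0.7,-0.028,-0.042,0,0,-0.7,-0.028,-0.042,0,0,-0.7,-0.028,-0.042,0,0,-0.7,-0.028,-0.042,0,0,-0.7,-0.028,-0.042,0,0],
)

```text
time: 4.6
position: [0.6255, 0.0346, 0.0951]
tool_rot: [-0.017, 1.0, 0.0, -0.0]
ft_force: [0.8, 1.8, -0.5]
grip_width: 0.0219
grip_force: 20.0
```

Call:
arm_command(
  deltas=[-0.7,0,0,0,0],
)

```text
time: 4.72
position: [0.6279, 0.0323, 0.0954]
tool_rot: [-0.015, 1.0, -0.001, 0.002]
ft_force: [0.6, 0.9, 0.2]
grip_width: 0.0218
grip_force: 20.0
```

```bash
python3 -c "
from h import *
go((628,37,11,182),)"
```

```text
now [627.9  32.3  95.4] th -178.3 t 4.72 w 0.0218 gf 20.0 F [0.6 0.9 0.2]
(628, 37, 11, 182) roll -0.005 | tx -0.2 ty 4.7 tz 84.4
```

Call:
arm_command(
  deltas=[-0.7,0,0.005,0.015,-0.005,-0.7,0,0,0.02,0,-0.7,0,0,0.02,0,-0.7,0,0,0.015,0,-0.7,0,0,0.01,0,-0.7,0,0,0.004,0,-0.7,0,0,0,0,-0.7,0,0,0,0],
)

```text
time: 5.72
position: [0.6255, 0.0409, 0.012]
tool_rot: [-0.02, 1.0, -0.0, 0.001]
ft_force: [1.1, -0.4, 0.2]
grip_width: 0.0216
grip_force: 20.0
```

Call:
arm_command(
  deltas=[-0.2,0,0,0,0,-0.2,0,0,0,0,-0.2,0,0,0,0,-0.2,0,0,-0.03,0,-0.2,0,0,-0.03,0,-0.2,0,0,-0.03,0],
)

```text
time: 6.48
position: [0.6248, 0.041, 0.1023]
tool_rot: [-0.02, 1.0, 0.0, -0.0]
ft_force: [1.2, 0.1, 0.2]
grip_width: 0.0346
grip_force: 0.0
```

```bash
python3 -c "
from h import *
go((421.7,201.3,90,172),(421.7,201.3,4,172))"
```

```text
now [624.8  41.  102.3] th -177.76 t 6.47 w 0.0346 gf 0.0 F [1.2 0.1 0.2]
(421.7, 201.3, 90, 172) roll 0.179 | tx 223.4 ty 130.5 tz 12.3
(421.7, 201.3, 4, 172) roll 0.000 | tx 0.0 ty 0.0 tz 86.0
```

Call:
arm_command(
  deltas=[0.1,0,0,0,0.09,0.1,0,0,0,0.089,0.1,0.037,0.022,0,0,0.1,0.037,0.022,0,0,0.1,0.037,0.022,0,0,0.1,0.037,0.022,0,0,0.1,0.037,0.022,0,0,0.1,0.037,0.02,0,0,0.1,0.001,0,0.012,0,0.1,0,0,0,0],
)

```text
time: 7.72
position: [0.4225, 0.2008, 0.0891]
tool_rot: [0.07, 0.998, -0.0, -0.0]
ft_force: [0.4, -0.0, -0.1]
grip_width: 0.0481
grip_force: 0.0
```

```bash
python3 -c "
from h import *
go((421.7,201.3,5,172))"
```

```text
now [422.5 200.8  89.1] th 172.02 t 7.72 w 0.0481 gf 0.0 F [ 0.4 -0.  -0.1]
(421.7, 201.3, 5, 172) roll 0.000 | tx 0.9 ty 0.4 tz 84.1
```

Call:
arm_command(
  deltas=[0.1,0.001,0,0.03,0,0.1,0,0,0.03,0,0.1,0,0,0.015,0,0.1,0,0,0.008,0,0.1,0,0,0,0,-0.7,0,0,0,0,-0.7,0,0,0,0,-0.7,0,0,0,0,-0.7,0,0,0,0,-0.7,0,0,-0.03,0,-0.7,0,0,-0.03,0,-0.7,0,0,-0.03,0],
)

```text
time: 9.22
position: [0.4209, 0.2009, 0.0974]
tool_rot: [0.07, 0.998, -0.0, -0.0]
ft_force: [0.3, 0.4, -0.5]
grip_width: 0.0215
grip_force: 20.0
```

```bash
python3 -c "
from h import *
go((629,-48,95,182),(629,-48,11,182))"
```

```text
now [420.9 200.9  97.4] th 172.0 t 9.22 w 0.0215 gf 20.0 F [ 0.3  0.4 -0.5]
(629, -48, 95, 182) roll -0.175 | tx -199.3 ty -256.0 tz 2.4
(629, -48, 11, 182) roll 0.000 | tx -0.0 ty 0.0 tz 84.0
```

Call:
arm_command(
  deltas=[-0.7,0,0,0,-0.088,-0.7,0,0,0,-0.087,-0.7,-0.033,-0.043,0,0,-0.7,-0.033,-0.043,0,0,-0.7,-0.033,-0.043,0,0,-0.7,-0.033,-0.043,0,0,-0.7,-0.033,-0.042,0,0,-0.7,-0.034,-0.042,0,0,-0.7,0,0,0.02,0,-0.7,0,0,0.02,0,-0.7,0,0,0,0,-0.7,0,0,0,0],
)

```text
time: 10.72
position: [0.6293, -0.0478, 0.057]
tool_rot: [-0.018, 1.0, -0.0, 0.0]
ft_force: [0.0, 0.3, 0.7]
grip_width: 0.022
grip_force: 20.0
```

```bash
python3 -c "
from h import *
go((629,-48,11,182))"
```

```text
now [629.3 -47.8  57. ] th -177.96 t 10.72 w 0.022 gf 20.0 F [0.  0.3 0.7]
(629, -48, 11, 182) roll 0.001 | tx 0.3 ty -0.2 tz 46.0
```

Then to corner 1: leg grasp at local (5,-19), yaw −51.5°.

Call:
arm_command(
  deltas=[-0.7,0,0,0.02,0,-0.7,0,0,0.015,0,-0.7,0,0,0.006,0,-0.7,0,0,0.003,0,-0.7,0,0,0,0,-0.2,0,0,0,0,-0.2,0,0,0,0,-0.2,0,0,0,0,-0.2,0,0,-0.03,0,-0.2,0,0,-0.03,0,-0.2,0,0,-0.03,0],
)

```text
time: 12.1
position: [0.629, -0.0479, 0.1034]
tool_rot: [-0.018, 1.0, 0.0, -0.0]
ft_force: [0.6, -0.1, -0.4]
grip_width: 0.0349
grip_force: 0.0
```

```bash
python3 -c "
from h import *
def gp(c,yaw,l=(5,-19)):
    a=np.radians(yaw); return np.array(c)+[l[0]*np.cos(a)-l[1]*np.sin(a),l[0]*np.sin(a)+l[1]*np.cos(a)]
g=gp((453.2,66.8),-51.5); print(g, gp((437.3,-61),-36.2))
go((g[0],g[1],90,128.5),(g[0],g[1],5,128.5))"
```

```text
[441.4430182   51.05918112] [430.11329388 -79.28527427]
now [629.  -47.9 103.4] th -177.99 t 12.1 w 0.0349 gf 0.0 F [ 0.6 -0.1 -0.4]
(np.float64(441.4430182029922), np.float64(51.059181119623155), 90, 128.5) roll 0.934 | tx 194.2 ty -85.2 tz 13.4
(np.float64(441.4430182029922), np.float64(51.059181119623155), 5, 128.5) roll 0.000 | tx 0.0 ty 0.0 tz 85.0
```

Call:
arm_command(
  deltas=[0.1,0,0,0,0.156,0.1,0,0,0,0.156,0.1,0,0,0,0.156,0.1,0,0,0,0.156,0.1,0,0,0,0.155,0.1,0,0,0,0.155,0.1,0.039,-0.017,0.003,0,0.1,0.039,-0.017,0.003,0,0.1,0.039,-0.017,0.003,0,0.1,0.039,-0.017,0.003,0,0.1,0.038,-0.017,0.002,0,0.1,0,0,0,0],
)

```text
time: 13.6
position: [0.4372, 0.0525, 0.0885]
tool_rot: [0.434, 0.901, -0.001, -0.003]
ft_force: [0.5, 0.4, 0.2]
grip_width: 0.0482
grip_force: 0.0
```

```bash
python3 -c "
from h import *
go((441.4,51.1,5,128.5),)
grab('top','top1.png')"
```

```text
now [437.2  52.5  88.5] th 128.61 t 13.6 w 0.0482 gf 0.0 F [0.5 0.4 0.2]
(441.4, 51.1, 5, 128.5) roll 0.002 | tx -3.7 ty 2.4 tz 83.5
```

View pics/top1.png

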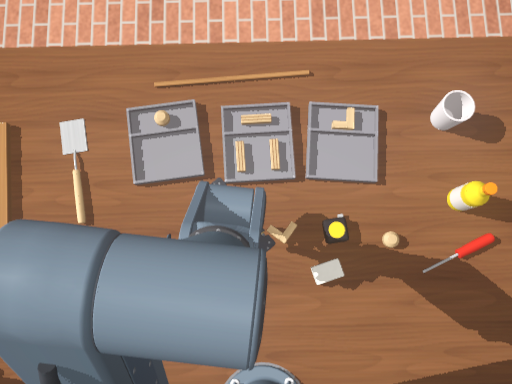

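Both strips lie flat in the strips bay at (240,155) and (274,153), clear of the walls. Next I check that the arm has settled and grip corner 1.

Call:
arm_command(
  deltas=[0.1,0,0,0.02,0,0.1,0,0,0,0],
)

```text
time: 13.9
position: [0.443, 0.0505, 0.068]
tool_rot: [0.435, 0.901, 0.0, 0.0]
ft_force: [0.6, -0.3, -0.1]
grip_width: 0.048
grip_force: 0.0
```

```bash
python3 -c "
from h import *
go((441.4,51.1,5,128.5),)"
```

```text
now [443.   50.5  68. ] th 128.47 t 13.9 w 0.048 gf 0.0 F [ 0.6 -0.3 -0.1]
(441.4, 51.1, 5, 128.5) roll -0.001 | tx 1.4 ty -0.9 tz 63.0
```

Call:
arm_command(
  deltas=[0.1,0.001,0,0.025,0,0.1,0,0,0.02,0,0.1,0,0,0.01,0,0.1,0,0,0.007,0,0.1,0,0,0,0,-0.7,0,0,0,0,-0.7,0,0,0,0,-0.7,0,0,0,0,-0.7,0,0,0,0,-0.7,0,0,-0.03,0,-0.7,0,0,-0.03,0,-0.7,0,0,-0.03,0],
)

```text
time: 15.4
position: [0.4408, 0.0519, 0.0973]
tool_rot: [0.434, 0.901, -0.0, -0.0]
ft_force: [-0.3, -0.4, -1.0]
grip_width: 0.0178
grip_force: 20.0
```

```bash
python3 -c "
from h import *
def gp(c,yaw,l=(5,-19)):
    a=np.radians(yaw); return np.array(c)+[l[0]*np.cos(a)-l[1]*np.sin(a),l[0]*np.sin(a)+l[1]*np.cos(a)]
def bay(l):
    a=np.radians(-4.9); return np.array((624,-223.3))+[l[0]*np.cos(a)-l[1]*np.sin(a),l[0]*np.sin(a)+l[1]*np.cos(a)]
A,B=gp(bay((0,42)),-94.9),gp(bay((0,-42)),-94.9); print(A,B)
go((*A,95,85.1),(*A,11,85.1))"
```

```text
[ 608.22986553 -184.8123025 ] [ 601.05484398 -268.50530738]
now [440.8  51.9  97.3] th 128.5 t 15.4 w 0.0178 gf 20.0 F [-0.3 -0.4 -1. ]
(np.float64(608.2298655284553), np.float64(-184.81230250132649), 95, 85.1) roll 0.758 | tx -221.5 ty 187.0 tz 2.3
(np.float64(608.2298655284553), np.float64(-184.81230250132649), 11, 85.1) roll 0.000 | tx 0.0 ty 0.0 tz 84.0
```

Call:
arm_command(
  deltas=[-0.7,0,0,0,0.152,-0.7,0,0,0,0.152,-0.7,0,0,0,0.152,-0.7,0,0,0,0.151,-0.7,0,0,0,0.151,-0.7,-0.037,0.031,0,0,-0.7,-0.037,0.031,0,0,-0.7,-0.037,0.031,0,0,-0.7,-0.037,0.031,0,0,-0.7,-0.037,0.031,0,0,-0.7,-0.036,0.032,0,0,-0.7,0,0,0.02,0],
)

```text
time: 16.9
position: [0.6127, -0.1892, 0.078]
tool_rot: [0.738, 0.675, 0.001, 0.004]
ft_force: [-1.0, -0.1, -0.6]
grip_width: 0.0178
grip_force: 20.0
```

Call:
arm_command(
  deltas=[-0.7,0,0,0.02,0,-0.7,0,0,0,0,-0.7,0,0,0,0],
)

```text
time: 17.27
position: [0.6082, -0.1837, 0.0565]
tool_rot: [0.737, 0.676, -0.0, -0.0]
ft_force: [0.6, -0.3, 0.3]
grip_width: 0.0178
grip_force: 20.0
```

```bash
python3 -c "
from h import *
go((608.2,-184.8,11,85.1),)"
```

```text
now [ 608.2 -183.7   56.5] th 85.11 t 17.27 w 0.0178 gf 20.0 F [ 0.6 -0.3  0.3]
(608.2, -184.8, 11, 85.1) roll 0.000 | tx -1.1 ty 0.1 tz 45.5
```

Call:
arm_command(
  deltas=[-0.7,-0.001,0,0.02,0,-0.7,0,0,0.015,0,-0.7,0,0,0.006,0,-0.7,0,0,0.003,0,-0.7,0,0,0,0,-0.2,0,0,0,0,-0.2,0,0,0,0,-0.2,0,0,0,0,-0.2,0,0,-0.03,0,-0.2,0,0,-0.03,0,-0.2,0,0,-0.03,0],
)

```text
time: 18.65
position: [0.6084, -0.1854, 0.1035]
tool_rot: [0.737, 0.676, -0.0, -0.0]
ft_force: [1.4, 1.2, -1.1]
grip_width: 0.0347
grip_force: 0.0
```

```bash
python3 -c "
from h import *
go((430.1,-79.3,90,143.8),)"
```

```text
now [ 608.4 -185.4  103.5] th 85.07 t 18.65 w 0.0347 gf 0.0 F [ 1.4  1.2 -1.1]
(430.1, -79.3, 90, 143.8) roll -1.025 | tx 206.5 ty -19.7 tz 13.5
```

Call:
arm_command(
  deltas=[0.1,0,0,0,-0.171,0.1,0,0,0,-0.171,0.1,0,0,0,-0.171,0.1,0,0,0,-0.171,0.1,0,0,0,-0.171,0.1,0,0,0,-0.17,0.1,0.041,-0.004,0.003,0,0.1,0.041,-0.004,0.003,0,0.1,0.041,-0.004,0.003,0,0.1,0.041,-0.004,0.003,0,0.1,0.042,-0.004,0.002,0,0.1,0,0,0.02,0],
)

```text
time: 20.15
position: [0.427, -0.0778, 0.0693]
tool_rot: [0.31, 0.951, 0.0, -0.001]
ft_force: [0.4, 0.1, 0.6]
grip_width: 0.048
grip_force: 0.0
```

Call:
arm_command(
  deltas=[0.1,0,0,0,0,0.1,0,0,0,0],
)

```text
time: 20.4
position: [0.4314, -0.0804, 0.0689]
tool_rot: [0.311, 0.95, -0.0, 0.001]
ft_force: [0.2, -0.2, -0.3]
grip_width: 0.048
grip_force: 0.0
```

```bash
python3 -c "
from h import *
go((430.1,-79.3,6,143.8),)"
```

```text
now [431.4 -80.4  68.9] th 143.79 t 20.4 w 0.048 gf 0.0 F [ 0.2 -0.2 -0.3]
(430.1, -79.3, 6, 143.8) roll -0.000 | tx 1.7 ty 0.1 tz 62.9
```

Call:
arm_command(
  deltas=[0.1,0.001,0,0.025,0,0.1,0,0,0.02,0,0.1,0,0,0.01,0,0.1,0,0,0.007,0,0.1,0,0,0,0,-0.7,0,0,0,0,-0.7,0,0,0,0,-0.7,0,0,0,0,-0.7,0,0,0,0,-0.7,0,0,-0.03,0,-0.7,0,0,-0.03,0,-0.7,0,0,-0.03,0],
)

```text
time: 21.9
position: [0.4293, -0.0792, 0.0974]
tool_rot: [0.311, 0.951, 0.0, -0.0]
ft_force: [0.5, -0.0, -0.5]
grip_width: 0.0177
grip_force: 20.0
```

```bash
python3 -c "
from h import *
go((601,-268.5,95,85.1),)"
```

```text
now [429.3 -79.2  97.4] th 143.8 t 21.9 w 0.0177 gf 20.0 F [ 0.5 -0.  -0.5]
(601, -268.5, 95, 85.1) roll 1.025 | tx -174.0 ty 187.3 tz 2.4
```

Call:
arm_command(
  deltas=[-0.7,0,0,0,0.171,-0.7,0,0,0,0.171,-0.7,0,0,0,0.171,-0.7,0,0,0,0.171,-0.7,0,0,0,0.171,-0.7,0,0,0,0.17,-0.7,-0.035,0.037,0,0,-0.7,-0.035,0.037,0,0,-0.7,-0.035,0.037,0,0,-0.7,-0.035,0.038,0,0,-0.7,-0.034,0.038,0,0,-0.7,0,0,0.02,0],
)

```text
time: 23.4
position: [0.6052, -0.2734, 0.078]
tool_rot: [0.737, 0.675, 0.001, 0.005]
ft_force: [-1.0, 1.7, 0.7]
grip_width: 0.018
grip_force: 20.0
```

Call:
arm_command(
  deltas=[-0.7,0,0,0.02,0,-0.7,0,0,0,0,-0.7,0,0,0,0],
)

```text
time: 23.78
position: [0.6003, -0.2677, 0.0563]
tool_rot: [0.737, 0.676, -0.0, -0.001]
ft_force: [0.5, -0.6, -0.1]
grip_width: 0.0177
grip_force: 20.0
```

```bash
python3 -c "
from h import *
go((601,-268.5,11,85.1),)"
```

```text
now [ 600.3 -267.7   56.3] th 85.11 t 23.77 w 0.0177 gf 20.0 F [ 0.5 -0.6 -0.1]
(601, -268.5, 11, 85.1) roll 0.000 | tx -0.7 ty 0.8 tz 45.3
```

Call:
arm_command(
  deltas=[-0.7,-0.001,0.001,0.02,0,-0.7,0,0,0.015,0,-0.7,0,0,0.006,0,-0.7,0,0,0.003,0,-0.7,0,0,0,0,-0.2,0,0,0,0,-0.2,0,0,0,0,-0.2,0,0,0,0,-0.2,0,0,-0.03,0,-0.2,0,0,-0.03,0,-0.2,0,0,-0.03,0],
)

```text
time: 25.15
position: [0.6017, -0.2698, 0.1034]
tool_rot: [0.737, 0.676, -0.0, -0.0]
ft_force: [0.4, 0.3, 0.5]
grip_width: 0.0347
grip_force: 0.0
```

```bash
python3 -c "
from h import *
go((403,-335.2,95,85.1),)"
```

```text
now [ 601.7 -269.8  103.4] th 85.07 t 25.15 w 0.0347 gf 0.0 F [0.4 0.3 0.5]
(403, -335.2, 95, 85.1) roll -0.001 | tx -82.2 ty -192.4 tz 8.4
```

Call:
arm_command(
  deltas=[0.7,-0.016,-0.038,0,0,0.7,-0.016,-0.038,0,0,0.7,-0.016,-0.038,0,0,0.7,-0.017,-0.039,0,0,0.7,-0.017,-0.039,0,0,0.7,0,0,0.02,0,0.7,0,0,0.015,0,0.7,0,0,0,0,0.7,0,0,0,0],
)

```text
time: 26.28
position: [0.4041, -0.335, 0.0676]
tool_rot: [0.737, 0.676, -0.0, 0.0]
ft_force: [0.6, 0.8, -0.4]
grip_width: 0.074
grip_force: 0.0
```

```bash
python3 -c "
from h import *
go((403,-335.2,6,85.1),)"
```

```text
now [ 404.1 -335.    67.6] th 85.13 t 26.27 w 0.074 gf 0.0 F [ 0.6  0.8 -0.4]
(403, -335.2, 6, 85.1) roll 0.000 | tx -0.3 ty -1.1 tz 61.6
```

Call:
arm_command(
  deltas=[0.7,0,-0.001,0.025,0,0.7,0,0,0.02,0,0.7,0,0,0.01,0,0.7,0,0,0.006,0,0.7,0,0,0,0,-0.4,0,0,0,0,-0.4,0,0,0,0,-0.4,0,0,0,0,-0.4,0,0,0,0,-0.4,0,0,-0.03,0,-0.4,0,0,-0.03,0,-0.4,0,0,-0.04,0],
)

```text
time: 27.78
position: [0.402, -0.3343, 0.1069]
tool_rot: [0.737, 0.676, 0.0, -0.001]
ft_force: [0.8, -0.2, -0.2]
grip_width: 0.0388
grip_force: 20.0
```

```bash
python3 -c "
from h import *
go((635.5,234,105,85.1),)"
```

```text
now [ 402.  -334.3  106.9] th 85.07 t 27.77 w 0.0388 gf 20.0 F [ 0.8 -0.2 -0.2]
(635.5, 234, 105, 85.1) roll -0.001 | tx 586.2 ty 184.1 tz 1.9
```

Call:
arm_command(
  deltas=[-0.4,0.045,0.014,0,0,-0.4,0.045,0.014,0,0,-0.4,0.045,0.014,0,0,-0.4,0.045,0.014,0,0,-0.4,0.045,0.014,0,0,-0.4,0.045,0.014,0,0,-0.4,0.045,0.014,0,0,-0.4,0.045,0.014,0,0,-0.4,0.045,0.014,0,0,-0.4,0.045,0.014,0,0,-0.4,0.045,0.014,0,0,-0.4,0.045,0.014,0,0],
)

```text
time: 29.28
position: [0.6164, 0.1901, 0.1064]
tool_rot: [0.737, 0.676, -0.0, -0.0]
ft_force: [1.0, 0.8, 0.1]
grip_width: 0.039
grip_force: 20.0
```

Call:
arm_command(
  deltas=[-0.4,0.046,0.016,0,0,-0.4,0,0,0.025,0,-0.4,0,0,0.025,0,-0.4,0,0,0,0,-0.4,0,0,0,0],
)

```text
time: 29.9
position: [0.6366, 0.233, 0.0571]
tool_rot: [0.737, 0.676, 0.0, 0.0]
ft_force: [0.4, 0.2, -0.6]
grip_width: 0.0389
grip_force: 20.0
```

```bash
python3 -c "
from h import *
go((635.5,234,11,85.1),)"
```

```text
now [636.6 233.   57.1] th 85.06 t 29.9 w 0.0389 gf 20.0 F [ 0.4  0.2 -0.6]
(635.5, 234, 11, 85.1) roll -0.001 | tx 0.9 ty -1.1 tz 46.1
```

Call:
arm_command(
  deltas=[-0.4,0,0,0.02,0,-0.4,0,0,0.015,0,-0.4,0,0,0.006,0,-0.4,0,0,0.0035,0,-0.4,0,0,0,0,0.3,0,0,0,0,0.3,0,0,0,0,0.3,0,0,0,0,0.3,0,0,-0.02,0,0.3,0,0,-0.04,0,0.3,0,0,-0.05,0,0.3,0,0,-0.05,0],
)

```text
time: 31.4
position: [0.6363, 0.2331, 0.1747]
tool_rot: [0.737, 0.676, 0.0, 0.0]
ft_force: [0.0, 0.1, 0.2]
grip_width: 0.0567
grip_force: 0.0
```

Call:
arm_command(
  deltas=[0.3,0.04,-0.04,0,0,0.3,0.04,-0.04,0,0,0.3,0.04,-0.04,0,0,0.3,0.04,-0.04,0,0,0.3,0.04,-0.04,0,0,0.3,0,0,0,0],
)

```text
time: 32.15
position: [0.4509, 0.4527, 0.1734]
tool_rot: [0.735, 0.678, 0.001, -0.0]
ft_force: [0.3, 0.0, -0.1]
grip_width: 0.0563
grip_force: 0.0
```

```bash
python3 -c "
from h import *
go()
for n in ['top','scene']: grab(n,n+'2.png')
for p in parts('top'): 
    if p['n']<700 and abs(p['c'][1])<350 : print(p)
a=cv2.imread('pics/top2.png')[90:270,110:420]; b=cv2.imread('pics/scene2.png')[120:350,90:400]
cv2.imwrite('pics/both2.png',np.vstack([cv2.resize(a,(480,279)),cv2.resize(b,(430,319))[:, :480] if 0 else cv2.copyMakeBorder(cv2.resize(b,(420,312)),0,0,0,60,0)]))"
```

```text
now [450.9 452.7 173.4] th 85.42 t 32.15 w 0.0563 gf 0.0 F [ 0.3  0.  -0.1]
{'px': (161, 117), 'n': 196, 'rgb': [212, 184, 144], 'h': 36.3, 'c': [732.8, 246.0], 's': [32.6, 31.4], 'a': 43.4, 'mean': [731.8, 244.8]}
{'px': (255, 117), 'n': 276, 'rgb': [225, 193, 151], 'h': 25.8, 'c': [725.7, -2.0], 's': [22.5, 77.2], 'a': 1.4, 'mean': [725.5, -1.6]}
{'px': (274, 153), 'n': 268, 'rgb': [231, 199, 156], 'h': 26.0, 'c': [629.5, -47.9], 's': [80.3, 21.9], 'a': 2.1, 'mean': [629.2, -47.9]}
{'px': (240, 155), 'n': 261, 'rgb': [231, 198, 155], 'h': 25.8, 'c': [624.5, 40.9], 's': [78.7, 21.5], 'a': 3.3, 'mean': [624.3, 40.8]}
{'px': (322, 155), 'n': 289, 'rgb': [244, 216, 171], 'h': 28.3, 'c': [627.2, -181.5], 's': [55.0, 56.5], 'a': 84.5, 'mean': [620.2, -173.9]}
{'px': (355, 156), 'n': 291, 'rgb': [246, 218, 173], 'h': 28.0, 'c': [621.0, -265.6], 's': [56.8, 56.9], 'a': 85.0, 'mean': [613.9, -258.0]}
{'px': (166, 153), 'n': 199, 'rgb': [215, 188, 148], 'h': 36.3, 'c': [635.4, 231.2], 's': [30.3, 32.8], 'a': 57.0, 'mean': [635.0, 230.5]}
{'px': (335, 229), 'n': 599, 'rgb': [152, 142, 73], 'h': 37.2, 'c': [427.0, -194.1], 's': [59.7, 56.0], 'a': 6.3, 'mean': [426.6, -195.0]}
{'px': (327, 270), 'n': 538, 'rgb': [205, 200, 191], 'h': 31.1, 'c': [325.3, -169.8], 's': [44.8, 69.8], 'a': 17.3, 'mean': [325.1, -169.4]}
```

View pics/both2.png

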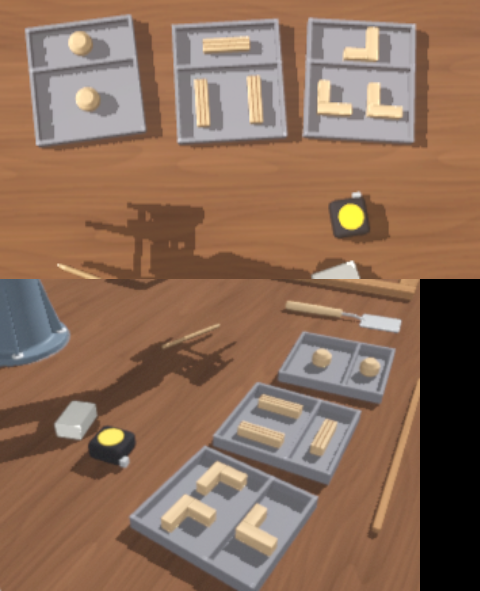

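The picture shows all five parts flat in the right bays: foot at (88,98), strips at (202,102) and (255,98), corners at (333,100) and (383,102). Their measured heights match parts lying on the bay floor, and the tape hasn't moved.

```bash
python3 -c "
from h import *
print(order.hand_in())"
```

```text
the job is handed in; nothing more can be done
None
```

I sorted all five parts flat into their matching trays, left the tape where it lay, and handed the job in at about 32 s.

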